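# Unlock the parts cabinet with the red key

### The job

Unlock the blue sloping-front parts cabinet: swing the dust cover well off the keyhole, take the red key from the rack, press and turn it in the keyhole until it drops fully in, then turn it clockwise as far as it goes and let go, leaving the key in the lock. Leave the other two keys in the rack, and do not disturb the spray can or the carton.

Things in the scene. Friction and masses are not known exactly. Their poses are not given: they have to be found in the camera images.
- console: The fixed blue cabinet, origin on the bench straight below the keyhole, x towards its back. 220 mm wide; it reaches from 90 mm before the origin to 170 mm behind it. Its front slopes at 30 degrees, a flat face 208 mm up the slope, then a flat top 172 mm high over the rear 85 mm. It stands left or right of the middle, the rack on the other side.
- keyhole (a point): Centre of the keyhole at the level of the brass lock barrel's face, flush with the middle of the cabinet's sloping face, 120 mm above the bench. z points straight out of the face (30 degrees from vertical, leaning towards the robot), x up the slope, y sideways along the face (to the robot's left).
- barrel (a joint): Angle (rad) of the brass lock barrel (42 mm across) with a central slot 20 mm long, 9.5 wide, 24 deep. At 0 the slot lies along the keyhole's x (up the slope); it grows turning clockwise seen from outside, to a hard stop at 1.57, slot level, pointing at the two green marks: unlocked. Stiff (0.12 N m), stays where left. Starts 0.45 to 0.85.
- cover (a joint): Swing (rad) of the flat steel dust cover, turning in the face's plane about a pivot 48 mm up the slope from the keyhole. At 0 its disc (44 mm across, upper side 8 mm above the face) is over the keyhole; it grows to 1.4 as the disc swings to the keyhole's +y side. The key can pass beyond about 0.75. Friction 0.06 N m, stays where left. Starts 0 to 0.3.
- cover_tab (a point): Mid-height of the round black tab standing on the dust cover, 12 mm across and 16 mm tall along the keyhole's z axis (from 8 to 24 mm above the face), 62 mm from the cover's pivot on the side of the disc. Axes as the keyhole's, turned with the cover.
- red_key_grip (a point): Centre of the red handle of the cabinet's key, upright in one of three rack holes. Handle: 40 mm long (y), 12 thick (x), 24 tall (z, away from the blade). Below: 14 mm round shank, a flange 26 mm across and 6 thick, its underside 56 mm below this point, then a flat blade 17 (y) by 6.5 (x) by 22 mm long. In the rack the flange rests on its top, this point 101 mm high. 60 g.
- red_key_tip (a point): Middle of the red key's blade end, 78 mm below the handle's centre; same axes. The blade fits the slot either way round, with about 0.18 rad of turning play each way; fully in, the flange rests on the barrel's face and this point lies 22 mm below the keyhole.
- yellow_key_grip (a point): Centre of the handle of a yellow key of the same shape, standing in another hole of the rack: leave it.
- green_key_grip (a point): Centre of the handle of a green key of the same shape, standing in another hole of the rack: leave it.
- rack: Fixed wooden key rack, 200 mm long (its y axis), 60 mm wide, 45 mm tall, origin at the centre of its underside, with three holes 60 mm apart along y (22 by 12 mm, long side along y, right through). The keys may stand turned up to 0.2 rad in them.
- spray_can_mid (a point): Middle of an upright spray can, 56 mm across, 170 mm tall, standing on the bench between the rack and the cabinet; loose.
- carton_mid (a point): Middle of a white and orange carton, 60 by 90 by 60 mm tall, standing loose on the bench just behind the rack (farther from the robot).
Not all that is in view belongs to the job. What is shaped like the part that bears red_key_grip but purple is not meant.

How it is judged:
By the outcome, as a careful person would: the job done as asked, in the order asked, and still so for the second after the job is handed in, with the robot touching nothing.
It also fails if it takes over 72 s, if anything falls off the work surface, if the arm or the gripper's body presses on something with over 40 N, if the wrist force passes 120 N, or if a joint passes its speed limit or range.

### The arm

A 6-joint arm with a two-finger parallel gripper is mounted at the origin on the work surface. World frame = base frame: x ahead of the robot, y to its left, z up, the work surface at z = 0. Lengths are in mm, angles in rad, forces in N, time in s.
With the tool pointing down it reaches from about 275 to 1000 mm from the base axis. Payload 8.4 kg.
Tool frame: the origin (TCP) lies on the centre line of the jaws, within the pads' length; the fingertips stand 17 mm ahead of it and the grasp point (between the pads) lies 2 mm behind it (r.tcp_to_tips is the z of the fingertips in the tool frame, in mm); z points along the fingers, y is the direction in which the jaws open and shut (so a half turn about z gives the same grasp; the last joint's range is limited). The gripper opens to 85 mm and grips with 20 to 120 N. Pads are 22 mm wide; open, the fingers measure 114 mm over their backs; the gripper's body (76 mm by 85 mm) begins 54 mm behind the grasp point. The pads swing forward as they close: fully open they stand 13 mm farther back than shut.
Start: joints at [-0.002, 0.353, 1.633, -0, 1.155, -0.002], TCP at [625.002, -0, 248.281] pointing down, gripper open.
Joint ranges: [-2.63, 2.63], [-0.92, 2.1], [0.06, 2.66], [-1.3, 4.44], [0, 2.69], [-3.02, 3.02]. Speed limits (rad/s): [2.22, 2.22, 2.79, 3.14, 3.14, 3.14].

### API

Orientations are given as [roll, pitch, yaw] about the fixed x, y, z axes, in that order (R = Rz(yaw) Ry(pitch) Rx(roll)).
In Python, from rig import r, cams, job gives the robot as it stands.
- The arm moves only by the tool drive_tool, never from a script. Its argument "deltas" is a list of rows, each a list of 4 numbers: the shift along the tool's x, y, z in cm, then the turn about the tool's z in rad. In form: [[x, y, z, roll], ...]. A call has 1 to 12 rows; each row shifts and turns the commanded pose from where the row before left it, along the tool's axes as they then stand; what a row does not reach is not made up. A row lasts 1/12 s, in which the tool goes at most 41.7 mm and 7.16 degrees, less where a joint would pass 70% of its speed; a pose out of reach is approached as far as the arm can. A call with a gripper value outside its range is refused whole. "jaw" is the closure, from 0 (fully open) to 1 (shut), set as the call begins (left out, the last holds). The fingers move at their own pace and stop on an object; "force" is the grip in N (left out, the last holds). Time passes only in rows, so rows that do not move let the fingers close. It gives the time, the measured TCP pose, the force and the opening at its end, in the units of the state.
- r.sense(): the state, without advancing time (a new reading comes with each control period).
- cams.grab_frame(name): name is "scene" or "side" or "wrist"; returns (picture, depth): 480x640x3 uint8, red, green, blue; 480x640 float32, mm along the optical axis (not along the pixel's ray), 0 where there is no reading.
- cams.camera_params(name): a dict with "fx", "fy", "cx", "cy" (pixels), "k1" (the pictures are not rectified: a ray, as slopes to the right and down, at radius r is drawn at 1 + k1 r^2 times it, then the intrinsics apply), "R" (3x3) and "t" (3): a world point X has camera coordinates R X + t. Camera axes: x right, y down, z forward; pixel columns grow to the right and rows downward; lengths in mm; the calibration is good to about 2 mm. A picture is of the moment at which its call begins: read the wrist's pose just before it. camera_params takes no time and is no camera call; for the wrist camera it gives the pose at the moment of the call.
- job.sign_off(): hands the job in, once; it reports no verdict.
The state is a dict: "clock": time; "qpos": joint angles; "qvel": joint speeds; "joint_efforts": joint torques, N m; "eef_pos": TCP position; "tcp_rot": TCP orientation; "contact_force": force on the tool from outside, world axes, zero at the start; "wrist_torque": the same for the moment, N m; "opening": opening from 0.0 (shut) to 1.0 (fully open).
Only numpy, scipy, OpenCV 4.12 (cv2) and the standard library are available. Lean on these libraries where they do the work, as an engineer would, in place of code of your own. Each camera call takes 0.05 s, during which the arm holds its last target. There are 200 camera calls.

## Working session

There is one attempt and no reset: what is moved stays moved. The work goes in short steps, Python scripts to look and compute and a tool call to move; the robot and the scene stay as the last step left them, time stands still between calls to the robot, and variables do not carry over. Pictures are saved under pics/ and viewed, about 8 in all and at most 12, crops included, and the job is handed in when it is done.

Besides the shell and the picture viewer there is one more tool, called after "Emit:" as a command line: name --pt "numbers of a row" for each row, then --argument value for the rest. drive_tool: Moves the arm, as the interface text tells. Its arguments: {"type":"object","properties":{"deltas":{"type":"array"},"jaw":{"type":"number"},"force":{"type":"number"}},"required":["deltas"]}

```bash
ls; mkdir -p pics; cat > h.py <<'E'
import numpy as np, cv2
from rig import r, cams, job
from scipy.spatial.transform import Rotation as Ro
def unproj(p,uv,d):
    # uv Nx2, depth along the axis -> world
    K=np.array([[p['fx'],0,p['cx']],[0,p['fy'],p['cy']],[0,0,1]]);
    n=cv2.undistortPoints(np.array(uv,float).reshape(-1,1,2),K,np.array([p['k1'],0,0,0.]))[:,0]
    c=np.c_[n,np.ones(len(n))]*np.reshape(d,(-1,1))
    return (c-np.array(p['t']))@np.array(p['R'])
def ray(p,uv):
    o=-np.array(p['R']).T@np.array(p['t']); a=unproj(p,uv,np.ones(len(np.reshape(uv,(-1,2)))))
    return o,a-o
def onz(p,uv,z):
    o,d=ray(p,uv); return o+d*((z-o[2])/d[:,2:3])
def proj(p,X):
    c=np.array(X,float).reshape(-1,3)@np.array(p['R']).T+np.array(p['t']); s=c[:,:2]/c[:,2:]
    s=s*(1+p['k1']*(s**2).sum(1,keepdims=True)); return s*[p['fx'],p['fy']]+[p['cx'],p['cy']]
E
python3 - <<'E'
from h import *
for n in ['scene','side']:
    p=cams.camera_params(n); im,d=cams.grab_frame(n); cv2.imwrite(f'pics/{n}0.png',im[:,:,::-1]); np.savez(f'{n}0.npz',im=im,d=d,**p)
    print(n,p)
print(r.sense())
E
```

```text
pics
scene {'fx': 481.9658077204339, 'fy': 481.9658077204339, 'cx': 318.06845579220385, 'cy': 233.841892506621, 'k1': -0.09296293534285938, 'R': array([[-0.53344066,  0.84582589,  0.00443039],
       [ 0.47386748,  0.30318656, -0.82675723],
       [-0.70063591, -0.4389265 , -0.56254142]]), 't': array([ 303.70785535, -193.82375756, 1271.66679432])}
side {'fx': 508.1331063089145, 'fy': 508.1331063089145, 'cx': 311.87082581604426, 'cy': 237.25163522186574, 'k1': -0.14551325795860157, 'R': array([[ 0.89638425, -0.44301951,  0.01513238],
       [-0.34109362, -0.71115064, -0.6147519 ],
       [ 0.28310849,  0.54589237, -0.78857537]]), 't': array([-533.40217024,  264.12285479,  788.39015242])}
{'clock': 0.1, 'qpos': array([-2.36442882e-03,  3.53594616e-01,  1.63404681e+00, -3.30458187e-05,
        1.15522510e+00, -2.38441644e-03]), 'qvel': array([-1.08491945e-03,  6.59025331e-05, -3.78709008e-03, -1.22882426e-03,
       -2.08781962e-03, -3.71644299e-04]), 'joint_efforts': array([ 4.27485766e-04, -6.06356549e+01, -3.42817569e+01, -7.40920814e-05,
        3.91241178e-03, -4.99377973e-05]), 'eef_pos': array([6.24592309e+02, 1.33504232e-02, 2.47632470e+02]), 'tcp_rot': array([-3.14031871e+00,  2.71785913e-05,  1.57082969e+00]), 'contact_force': array([-0.43020781, -0.1845503 ,  0.49929015]), 'wrist_torque': array([-0.03458914, -0.00057035,  0.00038948]), 'opening': 1.003128883742214}
```

View pics/scene0.png

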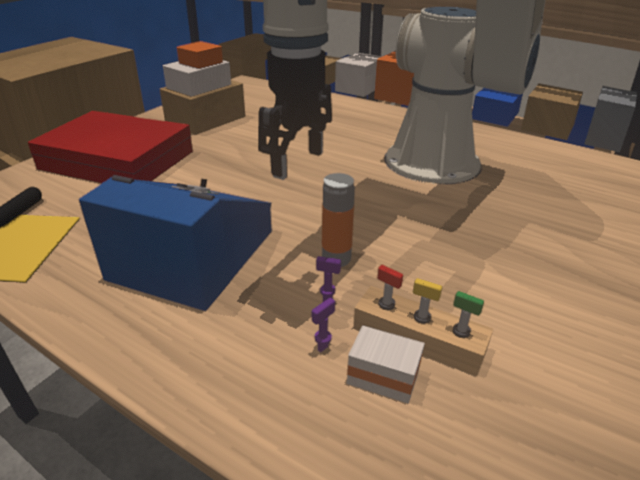

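View pics/side0.png

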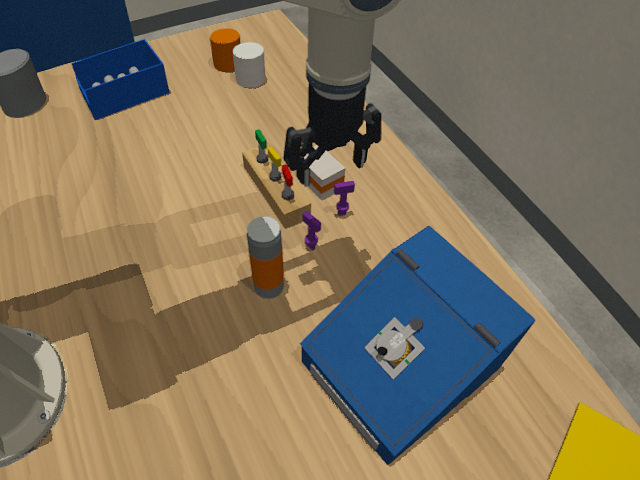

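The scene shows the red key in the rack at scene (390,276) / side (288,178), next to the yellow and green ones. Two purple decoys stand on the bench at scene (328,275) and (323,322). The cabinet is on the right, with the cover over the keyhole and its black tab at side (382,351).

```bash
cat > m1.py <<'E'
from h import *
S={n:dict(np.load(f'{n}0.npz')) for n in ['scene','side']}
def mask(n,lo,hi,roi=None):
    h=cv2.cvtColor(S[n]['im'],cv2.COLOR_RGB2HSV); m=cv2.inRange(h,lo,hi)
    if roi: z=np.zeros_like(m); x0,y0,x1,y1=roi; z[y0:y1,x0:x1]=1; m=m*z
    return m
def pts(n,m):
    v,u=np.nonzero((m>0)&(S[n]['d']>0)); return unproj(S[n],np.c_[u,v],S[n]['d'][v,u])
# cabinet face
P=pts('side',mask('side',(100,120,40),(125,255,255),(295,220,540,470)))
best=None
rng=np.random.default_rng(0)
for _ in range(500):
    a=P[rng.choice(len(P),3)]; nn=np.cross(a[1]-a[0],a[2]-a[0]); l=np.linalg.norm(nn)
    if l<100: continue
    nn/=l; nn*=np.sign(nn[2])
    if not .8<nn[2]<.93: continue
    k=abs((P-a[0])@nn)<3
    if best is None or k.sum()>best.sum(): best=k
F=P[best]; c=F.mean(0); nrm=np.linalg.svd(F-c,full_matrices=False)[2][2]; nrm*=np.sign(nrm[2])
print('n',nrm,'tilt',np.degrees(np.arccos(nrm[2])),len(F))
yaw=np.arctan2(-nrm[1],-nrm[0]); print('yaw',yaw)
def axes(yaw):
    xh=np.array([np.cos(yaw),np.sin(yaw),0]); y=np.array([-np.sin(yaw),np.cos(yaw),0]); z=np.array([0,0,1])
    n=-.5*xh+np.cos(np.pi/6)*z; return np.cross(y,n),y,n
x,y,n=axes(yaw)
q=np.c_[(F-c)@x,(F-c)@y].astype(np.float32)
rect=cv2.minAreaRect(q); print('rect',rect)
ctr=c+rect[0][0]*x+rect[0][1]*y; print('centre',ctr, 'pct', np.percentile(q,[.3,99.7],axis=0))
for nm,lo,hi in [('red',(0,150,60),(6,255,255)),('yellow',(22,120,60),(32,255,255)),('green',(50,80,40),(80,255,255))]:
    roi={'scene':(360,250,500,330),'side':(240,120,320,200)}; uv={}
    for k in roi:
        m=mask(k,lo,hi,roi[k]); v,u=np.nonzero(m); uv[k]=(u.mean(),v.mean()); p3=pts(k,m); 
        t=p3[p3[:,2]>108]; print(nm,k,len(u),uv[k],np.median(p3,0), onz(S[k],[uv[k]],103)[0])
        if len(t)>4: print('  top rect',cv2.minAreaRect(t[:,:2].astype(np.float32)))
    o1,d1=ray(S['scene'],[uv['scene']]);o2,d2=ray(S['side'],[uv['side']])
    A=np.c_[d1[0],-d2[0]]; s=np.linalg.lstsq(A,o2-o1,rcond=None)[0]; a,b=o1+s[0]*d1[0],o2+s[1]*d2[0]; print('  tri',(a+b)/2,np.linalg.norm(a-b))
# tab, dark pixels near
g=S['side']['im'].max(2)<45; 
m=np.zeros(g.shape,np.uint8); m[335:365,370:400]=g[335:365,370:400]; v,u=np.nonzero(m); print('tab',len(u),u.mean(),v.mean(),np.median(pts('side',m),0))
for nme,cc in [('can',(265,230)),('carton',(322,170))]: print(nme,unproj(S['side'],[cc],[S['side']['d'][cc[1],cc[0]]]))
cv2.imwrite('pics/crop.png',np.hstack([cv2.resize(S['side']['im'][310:380,350:450,::-1],(400,280),interpolation=2),cv2.resize(S['side']['im'][120:220,230:370,::-1],(392,280),interpolation=2)]))
E
python3 m1.py
```

```text
n [-0.48871842 -0.09909221  0.86679585] tilt 29.911595744427352 17982
yaw 0.20004732291337815
rect ((3.0021438598632812, 6.686408996582031), (219.59063720703125, 220.69862365722656), 0.25399157404899597)
centre [ 608.45009242 -246.13225027  121.69249877] pct [[-105.53998022 -102.56897068]
 [ 107.66337206  115.64014944]]
red scene 349 (np.float64(389.89398280802294), np.float64(275.7994269340974)) [623.7578306  158.50137615 107.41178846] [619.45657711 156.67971472 103.        ]
  top rect ((621.026123046875, 156.93310546875), (36.99917984008789, 11.586369514465332), 85.20429229736328)
red side 133 (np.float64(286.81954887218046), np.float64(174.52631578947367)) [614.01597956 147.28093129 110.83248844] [616.54750954 154.79815868 103.        ]
  top rect ((588.9110107421875, 81.23868560791016), (189.4254608154297, 15.850157737731934), 69.84132385253906)
  tri [617.29809704 156.05953446 101.36128991] 0.46582064192161393
yellow scene 24 (np.float64(427.5833333333333), np.float64(285.125)) [621.04420818 214.03620897 112.96786245] [609.57569148 212.24471546 103.        ]
  top rect ((618.62
[... 527 characters left out ...]
4.6293643  112.44122149] [605.43153974 273.19751335 103.        ]
  top rect ((614.6487426757812, 275.0133972167969), (37.15018844604492, 11.73425579071045), 88.60897827148438)
green side 126 (np.float64(260.44444444444446), np.float64(138.74603174603175)) [608.94079597 267.55534792 108.96123241] [610.70583721 271.78761321 103.        ]
  top rect ((610.6463623046875, 272.39642333984375), (37.46147918701172, 10.499353408813477), 89.46775817871094)
  tri [609.46799527 272.42603383 104.54505509] 3.780493489839601
tab 59 381.8813559322034 350.6779661016949 [ 580.77291378 -248.18836546  132.50268989]
can [[508.99707537  -1.8049127  167.88811084]]
carton [[704.47579361 176.55883249  58.58275606]]
```

View pics/crop.png

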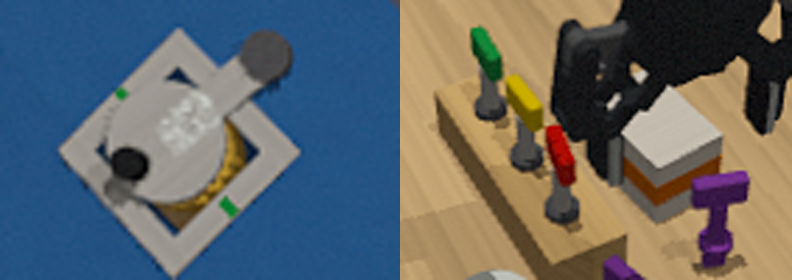

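The enlarged crop confirms it: the red key (crop (560,150)) is the rack end nearest the cabinet. The purple ones (crop (720,190) and (620,270)) stand on the bench and are decoys. The cover sits near angle 0 with its tab at crop (128,163). I'll move over the cabinet for a closer look.

Emit:
drive_tool --pt "-3.5 -0.5 -0.5 0" --pt "-3.5 -0.5 -0.5 0" --pt "-3.5 -0.5 -0.5 0" --pt "-3.5 -0.5 -0.5 0" --pt "-3.5 -0.5 -0.5 0" --pt "-3.5 -0.5 -0.5 0" --pt "-3.5 -0.5 0 0" --pt "0 0 0 0.12" --pt "0 0 0 0.12" --pt "0 0 0 0.12" --pt "0 0 0 0.12" --pt "0 0 0 0.12" --jaw 0.7

```text
clock: 1.1
eef_pos: [589.7, -245.1, 277.8]
tcp_rot: [-3.141, 0.0, 0.964]
contact_force: [0.4, 0.8, 0.6]
opening: 0.297
```

Emit:
drive_tool --pt "0 0 0 0.12" --pt "0 0 0 0.12" --pt "0 0 0 0.12" --pt "0 0 0 0.12" --pt "0 0 0 0.12" --pt "0 0 0 0.12" --pt "0 0 0 0.05" --pt "0 0 0 0" --pt "0 0 0 0"

```text
clock: 1.85
eef_pos: [589.8, -244.9, 277.9]
tcp_rot: [-3.141, 0.001, 0.203]
contact_force: [-0.1, 0.6, -0.3]
opening: 0.303
```

```bash
cat >> h.py <<'E'
def shot(n,tag):
    p=cams.camera_params(n); im,d=cams.grab_frame(n); cv2.imwrite(f'pics/{n}{tag}.png',im[:,:,::-1]); np.savez(f'{n}{tag}.npz',im=im,d=d,**p); return p,im,d
def tool():
    s=r.sense(); R=Ro.from_euler('xyz',s['tcp_rot']).as_matrix(); return s,np.array(s['eef_pos']),R
def need(target,heading=None):
    s,t,R=tool(); h=np.arctan2(R[1,0],R[0,0])
    print('pos',t.round(1),'heading',round(h,3),'shift cm',((np.array(target)-t)@R/10).round(2), 'turn',None if heading is None else round((h-heading+np.pi)%(2*np.pi)-np.pi,3),'clock',s['clock'],'F',s['contact_force'].round(1),'open',round(s['opening'],3))
yaw=.2
xk=np.array([np.cos(yaw)*.8660254,np.sin(yaw)*.8660254,.5]); yk=np.array([-np.sin(yaw),np.cos(yaw),0]); n=np.cross(xk,yk)
E
python3 - <<'E'
from h import *
s,t,R=tool(); p,im,d=shot('wrist','1')
C=-p['R'].T@p['t']; print('cam in tool',(C-t)@R,'axis',p['R'][2]@R)
need([608,-246,250],.2); print(s['qpos'], proj(p,[608.4,-246.1,121]))
E
```

```text
cam in tool [  70.15239908   -0.34724316 -124.90975273] axis [-2.76377950e-01 -7.38234798e-04  9.61048742e-01]
pos [ 589.9 -244.9  278. ] heading 0.203 shift cm [1.75 0.47 2.8 ] turn 0.003 clock 1.9 F [ 0.7 -1.4  1.1] open 0.3
[-3.95923957e-01  3.49338019e-01  1.57080306e+00  9.21631951e-06
  1.22210505e+00  9.71985302e-01] [[325.57877068 206.96275238]]
```

View pics/wrist1.png

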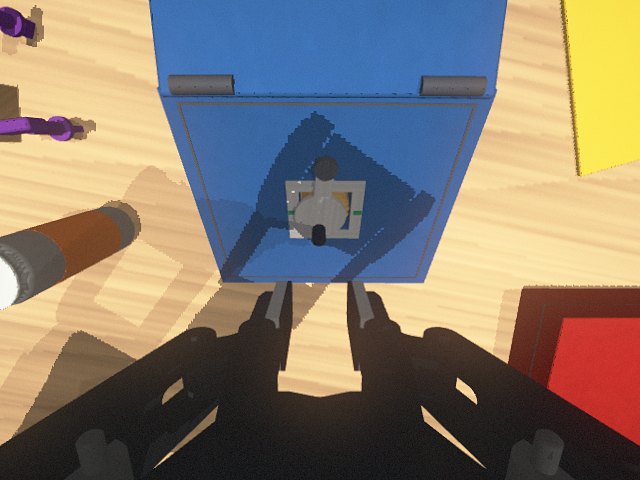

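The wrist view shows the lock's two green marks at (291,212) and (361,212), the cover pivot at (325,168), the tab at (319,235) and both fingertips. Next I'll refine the keyhole and tab from it.

```bash
python3 - <<'E'
from h import *
S=dict(np.load('wrist1.npz')); h=cv2.cvtColor(S['im'],cv2.COLOR_RGB2HSV)
m=cv2.inRange(h,(50,100,60),(80,255,255)); k,l,st,c=cv2.connectedComponentsWithStats(m)
g=[c[i] for i in range(1,k) if st[i,4]>4]; print(g)
def onplane(uv,h,K): # plane at h above face through K
    o,d=ray(S,uv); P0=K+h*n; return o+d*(((P0-o)@n)/(d@n))[:,None]
K0=np.array([608.4,-246.1,121.])
G=onplane(g,0.,K0); K=G.mean(0); print('marks',G,'K',K,'sep',G[0]-G[1],np.linalg.norm(G[0]-G[1]))
d=S['d']; P=unproj(S,g,[d[int(v+.5),int(u+.5)] for u,v in g]); print('by depth',P)
# face plane residual in wrist depth
vv,uu=np.mgrid[120:270:10,220:430:10]; ok=(cv2.inRange(h,(100,120,30),(125,255,255))>0)[vv,uu]; Q=unproj(S,np.c_[uu[ok],vv[ok]],d[vv[ok],uu[ok]]); 
c0=Q.mean(0); nn=np.linalg.svd(Q-c0)[2][2]; nn*=np.sign(nn[2]); print('n fit',nn,n,'offset of K',(K-c0)@nn)
t=cv2.inRange(h,(0,0,0),(179,255,40)); z=np.zeros_like(t); z[222:250,308:332]=t[222:250,308:332]; v,u=np.nonzero(z); print('tab px',u.mean(),v.mean(),len(u),u.min(),u.max(),v.min(),v.max())
T=onplane([[u.mean(),v.mean()]],18,K)[0]; 
piv=onplane([[325,168]],10,K)[0]
for a in (T,piv): print(((a-K)@np.c_[xk,yk,n]))
print('tab',T)
E
```

```text
[array([291.125, 212.125]), array([356.88888889, 212.44444444])]
marks [[ 597.35541279 -217.72424972  118.00526135]
 [ 608.60416776 -274.07531268  117.90670814]] K [ 602.97979027 -245.8997812   117.95598474] sep [-11.24875498  56.35106296   0.09855321] 57.462914110364935
by depth [[ 598.2661808  -217.91402054  122.24423739]
 [ 609.5421118  -273.25644426  123.25729029]]
n fit [-0.59822428 -0.12056677  0.79220664] [-0.49003329 -0.09933467  0.8660254 ] offset of K 1.3440772811924846
tab px 317.8529411764706 233.97058823529412 68 313 324 225 244
[-8.78568333  5.3138151  17.99999988]
[ 5.23458589e+01 -2.61281272e-02  9.99999993e+00]
tab [ 585.64653995 -243.99151303  129.15160025]
```

```bash
cat >> h.py <<'E'
K=np.array([605.5,-246.3,120.])
E
python3 - <<'E'
from h import *
need([585.3,-245.8,143],.2)
E
```

```text
pos [ 589.9 -244.9  278. ] heading 0.203 shift cm [-0.46 -0.   13.5 ] turn 0.003 clock 1.9 F [ 0.7 -1.4  1.1] open 0.3
```

Emit:
drive_tool --pt "-0.45 0 2.5 0" --pt "0 0 2.5 0" --pt "0 0 2.5 0" --pt "0 0 2.0 0" --pt "0 0 1.5 0" --pt "0 0 1.0 0" --pt "0 0 0.8 0" --pt "0 0 0.7 0" --pt "0 0 0 0" --pt "0 0 0 0"

```text
clock: 2.73
eef_pos: [585.8, -246.0, 143.6]
tcp_rot: [3.141, -0.0, 0.201]
contact_force: [-0.2, 0.5, 0.2]
opening: 0.298
```

```bash
python3 - <<'E'
from h import *
shot('wrist','2'); p,im,d=shot('side','2')
cv2.imwrite('pics/c2.png',np.hstack([cv2.resize(cv2.imread('pics/wrist2.png')[150:400,200:440],(480,500)),cv2.resize(im[300:400,340:400,::-1],(300,500))]))
E
```

```text
(no output)
```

View pics/c2.png

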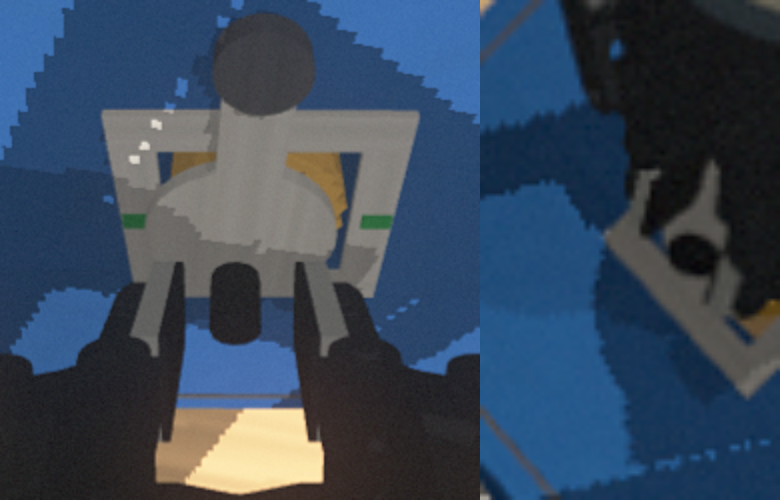

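The tab is centred between the open pads. I'll work out arc rows for the cover.

```bash
python3 - <<'E'
from h import *
s,t,R=tool(); ph=.07; hd=.201; N=16; dp=(1.3-ph)/N
for i in range(N):
    a,b=ph+i*dp,ph+(i+1)*dp
    w=62*(-(np.cos(b)-np.cos(a))*xk+(np.sin(b)-np.sin(a))*yk)+[0,0,.25]
    tx=np.array([np.cos(hd),np.sin(hd),0]);ty=np.array([np.sin(hd),-np.cos(hd),0])
    print([round(float(v),2) for v in (w@tx/10,w@ty/10,-w[2]/10)]+[.04],end=', '); hd-=.04
E
```

```text
[0.05, -0.47, -0.05, 0.04], [0.06, -0.47, -0.07, 0.04], [0.07, -0.47, -0.09, 0.04], [0.08, -0.46, -0.1, 0.04], [0.1, -0.46, -0.12, 0.04], [0.11, -0.45, -0.14, 0.04], [0.12, -0.44, -0.15, 0.04], [0.13, -0.43, -0.17, 0.04], [0.15, -0.42, -0.18, 0.04], [0.16, -0.41, -0.2, 0.04], [0.17, -0.4, -0.21, 0.04], [0.19, -0.39, -0.22, 0.04], [0.2, -0.38, -0.23, 0.04], [0.22, -0.37, -0.24, 0.04], [0.23, -0.35, -0.25, 0.04], [0.24, -0.34, -0.25, 0.04],
```

Emit:
drive_tool --pt "0.05 -0.47 -0.05 0.04" --pt "0.06 -0.47 -0.07 0.04" --pt "0.07 -0.47 -0.09 0.04" --pt "0.08 -0.46 -0.1 0.04" --pt "0.1 -0.46 -0.12 0.04" --pt "0.11 -0.45 -0.14 0.04" --pt "0.12 -0.44 -0.15 0.04" --pt "0.13 -0.43 -0.17 0.04" --jaw 0.78

```text
clock: 3.5
eef_pos: [590.8, -209.5, 153.1]
tcp_rot: [3.141, -0.001, -0.121]
contact_force: [0.9, -0.4, -0.9]
opening: 0.218
```

Emit:
drive_tool --pt "0.15 -0.42 -0.18 0.04" --pt "0.16 -0.41 -0.2 0.04" --pt "0.17 -0.4 -0.21 0.04" --pt "0.19 -0.39 -0.22 0.04" --pt "0.2 -0.38 -0.23 0.04" --pt "0.22 -0.37 -0.24 0.04" --pt "0.23 -0.35 -0.25 0.04" --pt "0.24 -0.34 -0.25 0.04" --pt "0 0 0 0"

```text
clock: 4.25
eef_pos: [614.1, -184.1, 171.3]
tcp_rot: [-3.141, -0.002, -0.441]
contact_force: [-0.6, -0.8, -0.8]
opening: 0.219
```

Emit:
drive_tool --pt "0 0 -1.5 0" --pt "0 0 -2.5 0" --pt "0 0 -3 0" --pt "0 2 -3 0" --pt "0.2 2.5 0 0" --pt "0.2 2.0 0 0" --pt "0 0 0 0" --pt "0 0 0 0"

```text
clock: 4.92
eef_pos: [588.7, -245.4, 270.5]
tcp_rot: [-3.141, -0.001, -0.44]
contact_force: [-0.2, 0.6, 0.2]
opening: 0.218
```

```bash
python3 - <<'E'
from h import *
p,im,d=shot('wrist','3'); u,v=proj(p,K)[0].astype(int); print(u,v)
cv2.imwrite('pics/c3.png',cv2.resize(im[v-70:v+70,u-90:u+90,::-1],(720,560),interpolation=cv2.INTER_CUBIC))
E
```

```text
312 210
```

View pics/c3.png

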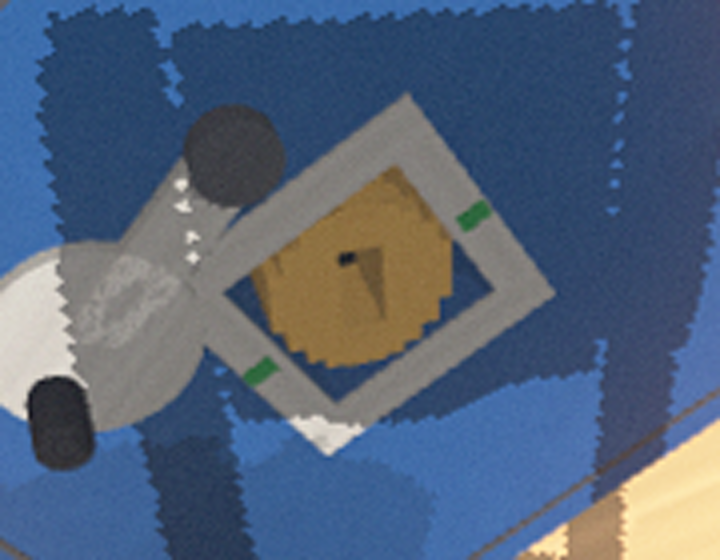

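The cover is well off, with its disc at (110,330) in the crop. The slot shows as the darker patch around (362,280) in the brass circle. I'll measure its angle from depth and shading.

```bash
python3 - <<'E'
from h import *
S=dict(np.load('wrist3.npz')); vv,uu=np.mgrid[180:245,270:350]; uv=np.c_[uu.ravel(),vv.ravel()]
P=unproj(S,uv,S['d'][vv.ravel(),uu.ravel()]); q=(P-K)@np.c_[xk,yk,n]
h=cv2.cvtColor(S['im'],cv2.COLOR_RGB2HSV)[vv.ravel(),uu.ravel()]
brass=(h[:,0]>10)&(h[:,0]<26)&(h[:,1]>120)
fl=brass&(abs(q[:,2])<4)&(np.hypot(q[:,0],q[:,1])<25); print('brass',fl.sum(),'h',np.median(q[fl,2]))
# ray onto face plane coordinates
o,d=ray(S,uv); X=o+d*(((K-o)@n)/(d@n))[:,None]; f=(X-K)@np.c_[xk,yk]
b=brass&(np.hypot(*f.T)<26); (cx,cy),rad=cv2.minEnclosingCircle(f[b].astype(np.float32)); print('circle',cx,cy,rad)
deep=(q[:,2]-np.median(q[fl,2])<-3)&(np.hypot(f[:,0]-cx,f[:,1]-cy)<14)
print('deep',deep.sum()); 
if deep.sum()>10:
    (c,sz,a)=cv2.minAreaRect(f[deep].astype(np.float32)); print(c,sz,a, q[deep,2].min())
    w=f[deep]-f[deep].mean(0); e=np.linalg.svd(w,full_matrices=False)[2][0]; print('pca dir',e,'theta',np.arctan2(-e[1],e[0]), f[deep].mean(0))
# face-rectified picture, 8 px per mm: up = xk, left = yk
yy,xx=np.mgrid[0:480,0:480]; a=(240-yy)/8.; bb=(240-xx)/8.
W=K+a.ravel()[:,None]*xk+bb.ravel()[:,None]*yk; m=proj(S,W).astype(np.float32).reshape(480,480,2)
im=cv2.remap(S['im'],m[...,0],m[...,1],cv2.INTER_CUBIC); g=cv2.createCLAHE(4,(4,4)).apply(cv2.cvtColor(im,cv2.COLOR_RGB2GRAY))
cv2.imwrite('pics/c4.png',np.hstack([cv2.cvtColor(g,cv2.COLOR_GRAY2BGR)[:, :400],im[:,:400,::-1]])); print(g.shape)
E
```

```text
brass 1291 h -0.24982435888168775
circle 2.4327592849731445 -0.9488544464111328 23.664669036865234
deep 165
(0.022948741912841797, 0.4536914825439453) (8.591019630432129, 18.522417068481445) 60.84393310546875 -23.89372538145866
pca dir [-0.85305966  0.52181339] theta -2.592617335691541 [0.69703044 0.10063471]
(480, 480)
```

View pics/c4.png

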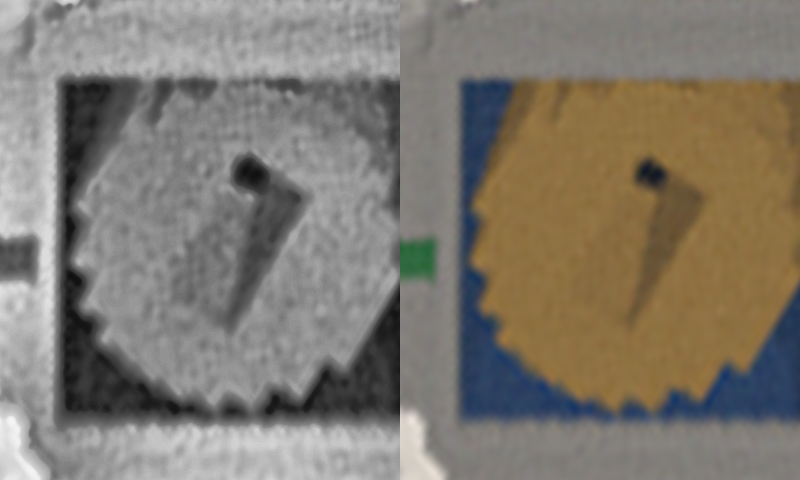

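Slot angle ≈0.52 rad, and its centre agrees with K to within 1 mm. Now I'll go to the red key.

Emit:
drive_tool --pt "-1.2 -3.14 0 0" --pt "-1.2 -3.14 0 0" --pt "-1.2 -3.14 0 0" --pt "-1.2 -3.14 0 0" --pt "-1.2 -3.14 0 0" --pt "-1.2 -3.14 0 0" --pt "-1.2 -3.14 0 0" --pt "-1.2 -3.14 0 0" --pt "-1.2 -3.14 0 0" --pt "-1.2 -3.14 0 0" --pt "-1.2 -3.14 0 0" --pt "-1.2 -3.14 0 0" --jaw 0.4

```text
clock: 5.97
eef_pos: [618.3, 160.5, 269.8]
tcp_rot: [-3.142, 0.0, -0.437]
contact_force: [0.6, 0.1, 0.2]
opening: 0.598
```

Emit:
drive_tool --pt "0 0 0 -0.12" --pt "0 0 0 -0.12" --pt "0 0 0 -0.12" --pt "0 0 0 -0.12" --pt "0 0 0 -0.12" --pt "0 0 0 -0.12" --pt "0 0 0 -0.12" --pt "0 0 0 -0.12" --pt "0 0 0 -0.12" --pt "0 0 0 -0.12" --pt "0 0 0 -0.12" --pt "0 0 0 -0.12"

```text
clock: 6.97
eef_pos: [618.4, 158.9, 269.7]
tcp_rot: [-3.141, 0.0, 1.008]
contact_force: [-0.3, -1.2, 0.2]
opening: 0.602
```

Emit:
drive_tool --pt "0 0 0.5 -0.12" --pt "0 0 0.5 -0.12" --pt "0 0 0.5 -0.12" --pt "0 0 0.5 -0.12" --pt "0 0 0 0" --pt "0 0 0 0"

```text
clock: 7.47
eef_pos: [618.4, 158.5, 249.6]
tcp_rot: [-3.141, 0.0, 1.478]
contact_force: [0.3, 1.0, 0.6]
opening: 0.603
```

```bash
python3 - <<'E'
from h import *
p,im,d=shot('wrist','5'); h=cv2.cvtColor(im,cv2.COLOR_RGB2HSV)
m=cv2.inRange(h,(0,150,60),(6,255,255)); k,l,st,c=cv2.connectedComponentsWithStats(m)
for i in range(1,k):
    if st[i,4]<150: continue
    v,u=np.nonzero((l==i)&(d>0)); P=unproj(p,np.c_[u,v],d[v,u]); t=P[abs(P[:,2]-np.percentile(P[:,2],90))<4]
    print(st[i],c[i],cv2.minAreaRect(t[:,:2].astype(np.float32)),np.median(t[:,2]),len(t))
    ti=abs(P[:,2]-np.percentile(P[:,2],90))<4; Z=onz(p,np.c_[u,v][ti],113); print('  at z113',cv2.minAreaRect(Z[:,:2].astype(np.float32)))
need([618.5,156.5,101],1.487); print(proj(p,[618.5,156.5,113]))
S=dict(np.load('scene0.npz')); print('purple z80',onz(S,[[328,263],[323,308]],85))
E
```

```text
[312 208  16  50 660] [319.5530303  231.97878788] ((618.1433715820312, 157.49447631835938), (38.63259506225586, 11.376285552978516), 81.57477569580078) 112.02578737562786 609
  at z113 ((618.201904296875, 158.04544067382812), (38.826480865478516, 11.26297664642334), 81.64282989501953)
pos [618.7 158.3 250. ] heading 1.478 shift cm [-0.19  0.   14.9 ] turn -0.009 clock 7.5167 F [ 0.5  0.2 -0.1] open 0.603
[[319.88213467 236.2284727 ]]
purple z80 [[622.12515126  51.49963582  85.        ]
 [714.7539615   99.50217546  85.        ]]
```

View pics/wrist5.png

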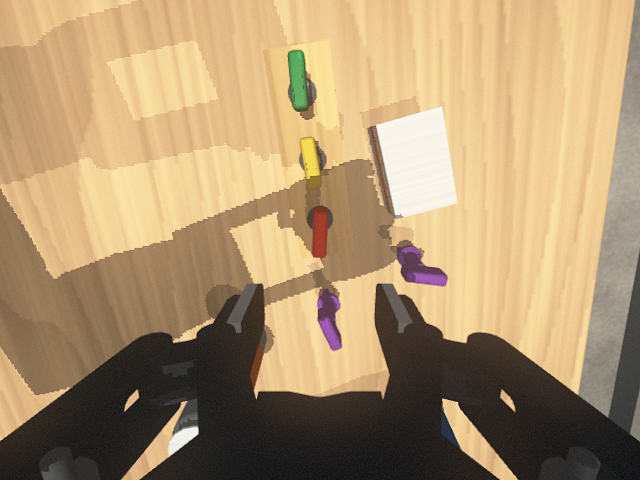

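The wrist view has the red handle at (320,232), with yellow and green beyond it and purple at (330,320) and (422,266). Descending and gripping.

Emit:
drive_tool --pt "-0.1 -0.05 3 0.045" --pt "0 0 3 0" --pt "0 0 3 0" --pt "0 0 2.5 0" --pt "0 0 2 0" --pt "0 0 1.3 0" --pt "0 0 0 0"

```text
clock: 8.1
eef_pos: [616.8, 156.6, 99.5]
tcp_rot: [-3.138, 0.001, 1.434]
contact_force: [-0.5, -0.7, -0.7]
opening: 0.603
```

Emit:
drive_tool --pt "0 0 0 0" --pt "0 0 0 0" --pt "0 0 0 0" --pt "0 0 0 0" --pt "0 0 0 0" --pt "0 0 0 0" --jaw 1 --force 25

```text
clock: 8.6
eef_pos: [619.3, 157.0, 103.6]
tcp_rot: [3.139, -0.001, 1.436]
contact_force: [-0.7, -0.5, 6.4]
opening: 0.131
```

Emit:
drive_tool --pt "0 0 -0.4 0" --pt "0 0 -0.5 0" --pt "0 0 -0.5 0" --pt "0 0 0 0" --pt "0 0 0 0"

```text
clock: 9.02
eef_pos: [618.5, 156.7, 116.5]
tcp_rot: [3.141, -0.0, 1.436]
contact_force: [-0.0, 0.5, -0.4]
opening: 0.132
```

Emit:
drive_tool --pt "-0.4 0 0 0" --pt "-0.4 0 0 0" --pt "-0.4 0 0.05 0" --pt "-0.4 0 0.05 0" --pt "-0.4 0 0.05 0" --pt "-0.4 0 0.05 0" --pt "-0.4 0 0.1 0" --pt "-0.4 0 0.1 0" --pt "-0.4 0 0.1 0" --pt "0 0 0 0"

```text
clock: 9.85
eef_pos: [613.1, 119.9, 110.5]
tcp_rot: [-3.141, 0.001, 1.436]
contact_force: [0.4, -0.8, -0.1]
opening: 0.137
```

```bash
python3 - <<'E'
from h import *
need([618.5,156.7,116.5]); p,im,d=shot('side','6'); p2,i2,_=shot('scene','6')
cv2.imwrite('pics/c6.png',np.hstack([cv2.resize(im[100:240,230:370,::-1],(400,400)),cv2.resize(i2[220:360,300:440,::-1],(400,400))]))
E
```

```text
pos [613.1 119.9 110.5] heading 1.436 shift cm [ 3.72  0.03 -0.6 ] turn None clock 9.85 F [ 0.4 -0.8 -0.1] open 0.137
```

View pics/c6.png

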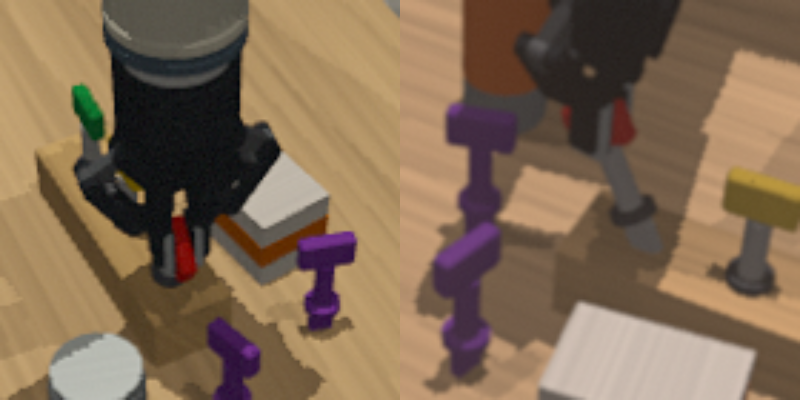

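The key leans about 28° in the jaws as planned, with its tip at (650,250) in the right half. Now lift and measure the lean with the wrist camera.

Emit:
drive_tool --pt "0 0 -1.5 0" --pt "0 0 -3 0" --pt "0 0 -4 0" --pt "0 0 -4 0" --pt "0 0 -2.5 0" --pt "0 0 0 0" --pt "0 0 0 0"

```text
clock: 10.53
eef_pos: [613.9, 120.9, 262.3]
tcp_rot: [3.139, -0.0, 1.436]
contact_force: [-0.9, -0.2, -0.8]
opening: 0.131
```

```bash
python3 - <<'E'
from h import *
s,t,R=tool(); p,im,d=shot('wrist','7'); print(t,s['opening'])
# tool-plane y=0 rectified view: x -60..80, z -20..120 mm, 4 px/mm
zz,xx=np.mgrid[-20:120:.25,-50:90:.25]; X=t+np.c_[xx.ravel(),0*xx.ravel(),zz.ravel()]@R.T
m=proj(p,X).astype(np.float32).reshape(zz.shape+(2,)); o=cv2.remap(im,m[...,0],m[...,1],1)
cv2.imwrite('pics/c7.png',o[:,:,::-1]); np.savez('T7.npz',t=t,R=R)
# 3D extents in depth: points near y=0 plane
vv,uu=np.nonzero(d>0); P=(unproj(p,np.c_[uu,vv],d[vv,uu])-t)@R; k=(abs(P[:,1])<15)&(P[:,2]>20)&(P[:,2]<110)&(P[:,0]>-40)&(P[:,0]<80); Q=P[k]
for z in range(20,100,5):
    a=Q[(Q[:,2]>=z)&(Q[:,2]<z+5)]
    if len(a): print(z,len(a),'x',a[:,0].min().round(1),a[:,0].max().round(1),'y',a[:,1].min().round(1),a[:,1].max().round(1))
E
```

```text
[613.88150869 120.89740294 262.30160024] 0.13148277121679125
20 228 x 9.8 19.3 y -6.9 7.0
25 233 x 13.5 21.8 y -6.6 6.7
30 236 x 14.8 25.3 y -6.8 6.8
35 206 x 17.6 27.8 y -6.9 7.0
40 659 x 19.4 37.3 y -10.7 11.9
45 496 x 18.2 37.9 y -12.7 12.8
50 116 x 14.6 38.0 y -12.3 12.9
55 80 x 36.7 40.9 y -3.0 3.1
60 70 x 39.7 43.6 y -3.0 3.2
65 37 x 42.9 44.5 y -2.5 3.3
```

View pics/c7.png

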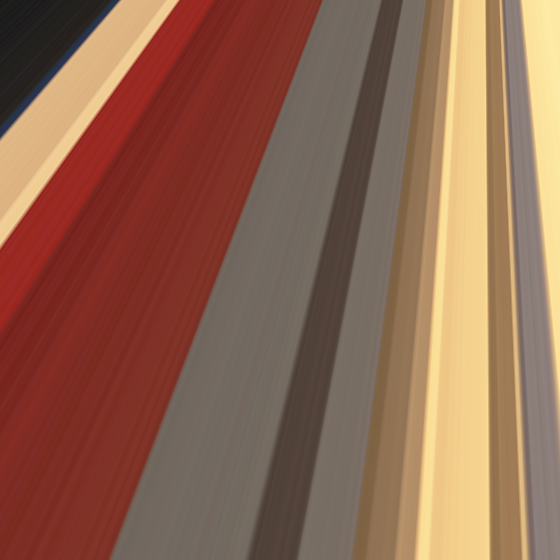

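The rectified view is useless: the camera lies in that plane. The depth table does show the lean, though, so I'll fit lines to the shank and blade fronts and compute the insertion pose.

```bash
cat > pose.py <<'E'
from h import *
S=dict(np.load('wrist7.npz')); T=np.load('T7.npz'); d=S['d']
vv,uu=np.nonzero(d>0); P=(unproj(S,np.c_[uu,vv],d[vv,uu])-T['t'])@T['R']; P=P[(abs(P[:,1])<1.5)&(P[:,0]>0)&(P[:,0]<60)]
def fit(a,b):
    q=P[(P[:,2]>a)&(P[:,2]<b)]; f=np.polyfit(q[:,2],q[:,0],1); return f,len(q),q
fs,k1,_=fit(20,38); fb,k2,q=fit(54,75); print('shank',fs,k1,'blade',fb,k2,'end',q[:,2].max(),q[q[:,2].argmax()])
be=np.arctan(fs[0]); bb=np.arctan(fb[0]); print('beta',be,bb)
b=(be+bb)/2; az=np.array([np.sin(b),np.cos(b)]) # (x,z) along key to tip; perp to camera side
pp=np.array([np.cos(b),-np.sin(b)])
c_sh=np.array([np.polyval(fs,29),29])-7*pp; c_bl=np.array([np.polyval(fb,60),60])-8.5*pp
end=np.array([q[q[:,2].argmax(),0],q[:,2].max()])
print('perp shank,blade',c_sh@pp,c_bl@pp,'end along',end@az)
tip=(c_sh@pp+c_bl@pp)/2*pp+end@az*az; print('tip tool x,z',tip,'flange underside along',end@az-22)
E
python3 pose.py
python3 - <<'E'
from h import *
for th in (.35,.4,.45,.5,.52):
    y=np.cos(th)*xk-np.sin(th)*yk; x=np.cross(y,n); xp=x*[1,1,0]; xp/=np.linalg.norm(xp); zp=n-(n@xp)*xp; print(th,'resid deg',np.degrees(np.arccos(np.clip(n@zp/np.linalg.norm(zp),-1,1))),'beta',np.arccos(zp[2]/np.linalg.norm(zp)),'heading',np.arctan2(xp[0],-xp[1]))
E
```

```text
shank [0.56419625 4.68044679] 179 blade [0.54539568 7.54139307] 103 end 68.41733835380681 [44.25506552  0.35185783 68.41733835]
beta 0.5136770739973492 0.4993013555073053
perp shank,blade -2.6678355299603465 -2.3966458321410804 end along 81.29633237380288
tip tool x,z [37.22335669 72.31823848] flange underside along 59.29633237380288
0.35 resid deg 8.668114847347356 beta 0.5032257116842656 heading -0.10618298844609264
0.4 resid deg 9.89908416874428 beta 0.49679716762835013 heading -0.15098899005191493
0.45 resid deg 11.125832956595639 beta 0.4894034630660766 heading -0.19621433414222036
0.5 resid deg 12.347005098242262 beta 0.48100491536776063 heading -0.24190663660793135
0.52 resid deg 12.833550692880818 beta 0.477354495700036 heading -0.2603245821514679
```

Emit:
drive_tool --pt "-3.03 -0.03 0 0" --pt "-3.03 -0.03 0 0" --pt "-3.03 -0.03 0 0" --pt "-3.03 -0.03 0 0" --pt "-3.03 -0.03 0 0" --pt "-3.03 -0.03 0 0" --pt "-3.03 -0.03 0 0" --pt "-3.03 -0.03 0 0" --pt "-3.03 -0.03 0 0" --pt "-3.03 -0.03 0 0" --pt "-3.03 -0.03 0 0" --pt "-3.03 -0.03 0 0"

```text
clock: 11.58
eef_pos: [559.3, -239.8, 258.4]
tcp_rot: [-3.137, -0.001, 1.436]
contact_force: [-0.3, -0.2, -0.4]
opening: 0.136
```

Emit:
drive_tool --pt "0 0 0 0.1" --pt "0 0 0 0.12" --pt "0 0 0 0.12" --pt "0 0 0 0.12" --pt "0 0 0 0.12" --pt "0 0 0 0.12" --pt "0 0 0 0.12" --pt "0 0 0 0.12" --pt "0 0 0 0.12" --pt "0 0 0 0.12" --pt "0 0 0 0.12" --pt "0 0 0 0.12"

```text
clock: 12.58
eef_pos: [559.6, -238.3, 258.3]
tcp_rot: [-3.14, 0.004, 0.01]
contact_force: [-0.2, -1.0, -1.2]
opening: 0.133
```

Emit:
drive_tool --pt "0 0 0 0.12" --pt "0 0 0 0.12" --pt "0 0 0 0.01" --pt "0 0 0 0" --pt "0 0 0 0"

```text
clock: 13.0
eef_pos: [560.3, -238.6, 259.7]
tcp_rot: [-3.141, 0.002, -0.23]
contact_force: [0.7, -1.0, -0.0]
opening: 0.137
```

```bash
cat > ins.py <<'E'
from h import *
import sys
lift=float(sys.argv[1]); tip=np.array([37.2,0,72.3]); s,t,R=tool()
need(K+lift*n-R@tip,-.235); now=t+R@tip; print('tip now rel keyhole (x,y,n)',((now-K)@np.c_[xk,yk,n]).round(1))
E
python3 ins.py 12; python3 - <<'E'
from h import *
s,t,R=tool(); p,im,d=shot('wrist','8'); 
vv,uu=np.nonzero(d>0); P=(unproj(p,np.c_[uu,vv],d[vv,uu])-t)@R; Q=P[(abs(P[:,1])<1.5)&(P[:,0]>0)&(P[:,0]<60)]
for a,b in((20,38),(54,68)):
    q=Q[(Q[:,2]>a)&(Q[:,2]<b)]; print(np.polyfit(q[:,2],q[:,0],1),len(q))
q=Q[(Q[:,2]>50)&(Q[:,2]<80)]; print(q[:,2].max())
E
```

```text
pos [ 560.3 -238.6  259.7] heading -0.23 shift cm [ 0.34 -0.03  5.69] turn 0.005 clock 13.0 F [ 0.7 -1.  -0. ] open 0.137
tip now rel keyhole (x,y,n) [25.8  1.1 62.8]
[0.5716396 3.8109528] 186
[0.56477958 5.86233206] 88
67.48917189604458
```

Emit:
drive_tool --pt "0.1 0 1.5 0" --pt "0.1 0 1.5 0" --pt "0.1 0 1.5 0" --pt "0.05 -0.03 1.0 0.005" --pt "0 0 0.2 0" --pt "0 0 0 0" --pt "0 0 0 0"

```text
clock: 13.63
eef_pos: [564.7, -239.4, 204.5]
tcp_rot: [3.141, -0.001, -0.239]
contact_force: [-0.8, -0.5, -0.5]
opening: 0.135
```

```bash
python3 ins.py 0; python3 - <<'E'
from h import *
p,im,d=shot('wrist','9'); u,v=proj(p,K)[0].astype(int); print(u,v); c=im[v-80:v+80,u-100:u+100,::-1]
p2,i2,_=shot('side','9'); u2,v2=proj(p2,K)[0].astype(int); c2=i2[v2-40:v2+40,u2-30:u2+30,::-1]
cv2.imwrite('pics/c9.png',np.hstack([cv2.resize(c,(500,400),interpolation=2),cv2.resize(c2,(300,400),interpolation=2)]))
E
```

```text
pos [ 564.7 -239.4  204.5] heading -0.239 shift cm [ 0.4  -0.3   1.22] turn -0.004 clock 13.6333 F [-0.8 -0.5 -0.5] open 0.135
tip now rel keyhole (x,y,n) [ 1.9 -1.  13. ]
315 191
```

View pics/c9.png

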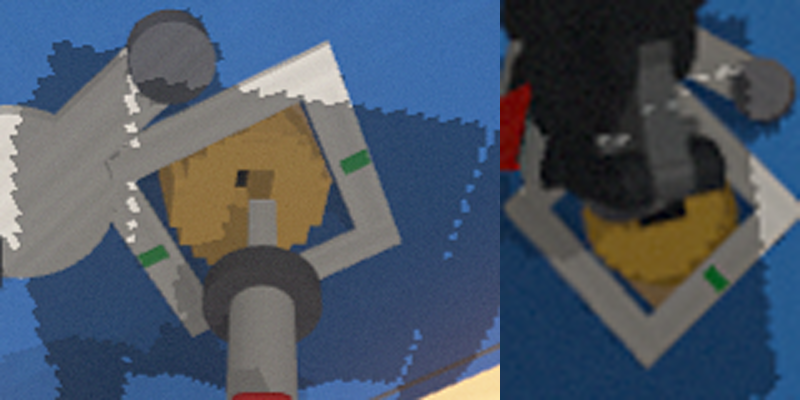

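The wrist view shows the blade at (262,220) lined up with the slot at (260,185), about 13 mm above the face. Lowering along the keyhole axis.

Emit:
drive_tool --pt "0.1 -0.08 0.24 0" --pt "0.11 -0.07 0.24 0" --pt "0.11 -0.07 0.24 0" --pt "0.11 -0.06 0.25 0" --pt "0 0 0 0" --pt "0 0 0 0"

```text
clock: 14.23
eef_pos: [569.2, -237.5, 194.0]
tcp_rot: [-3.142, 0.001, -0.239]
contact_force: [0.4, 0.3, -0.8]
opening: 0.136
```

Emit:
drive_tool --pt "0.07 -0.03 0.13 0" --pt "0.07 -0.03 0.13 0" --pt "0.07 -0.03 0.13 0" --pt "0.07 -0.03 0.13 0" --pt "0.07 -0.03 0.13 0" --pt "0.07 -0.03 0.13 0" --pt "0 0 0 0" --pt "0 0 0 0"

```text
clock: 14.9
eef_pos: [573.7, -237.1, 186.2]
tcp_rot: [3.141, 0.0, -0.239]
contact_force: [-0.1, -3.4, -2.0]
opening: 0.134
```

```bash
python3 ins.py -12; cat > look.py <<'E'
from h import *
import sys
tag=sys.argv[1]; s,t,R=tool(); p,im,d=shot('wrist',tag); h=cv2.cvtColor(im,cv2.COLOR_RGB2HSV)
vv,uu=np.mgrid[60:480,150:500]; vv,uu=vv.ravel(),uu.ravel(); k=d[vv,uu]>0; vv,uu=vv[k],uu[k]; P=unproj(p,np.c_[uu,vv],d[vv,uu]); f=(P-K)@np.c_[xk,yk,n]
hh=h[vv,uu]; c=im[vv,uu].astype(int)
dark=(c.max(1)<95)&(hh[:,1]<60)&(np.hypot(f[:,0],f[:,1])<35)&(f[:,2]>2)&(f[:,2]<40)
print('flange pts',dark.sum(),'n range',np.percentile(f[dark,2],[2,25,50,75,98]).round(1) if dark.any() else '', 'centre',f[dark,:2].mean(0).round(1) if dark.any() else '')
red=((hh[:,0]<7)|(hh[:,0]>174))&(hh[:,1]>140)&(np.hypot(f[:,0],f[:,1])<70)&(f[:,2]>20)
if red.any(): print('red',red.sum(),f[red].min(0).round(1),f[red].max(0).round(1),np.median(f[red],0).round(1))
E
python3 look.py 10
```

```text
pos [ 573.7 -237.1  186.2] heading -0.239 shift cm [ 0.13 -0.12  0.43] turn -0.004 clock 14.9 F [-0.1 -3.4 -2. ] open 0.134
tip now rel keyhole (x,y,n) [ 0.7 -0.5 -7.4]
flange pts 1022 n range [13.6 17.9 19.5 21.7 23.2] centre [7.2 3.1]
red 2602 [-11.8   2.6  55.1] [25.8 29.5 83.3] [20.9 12.6 78.8]
```

Emit:
drive_tool --pt "0.07 -0.03 0.13 0" --pt "0.07 -0.03 0.13 0" --pt "0.07 -0.03 0.13 0" --pt "0.0 0 0 0" --pt "0 0 0 0"

```text
clock: 15.37
eef_pos: [575.7, -237.0, 182.7]
tcp_rot: [3.141, 0.0, -0.239]
contact_force: [-3.5, -5.8, 1.8]
opening: 0.136
```

```bash
python3 ins.py -12;python3 look.py 11
```

```text
pos [ 575.7 -237.   182.7] heading -0.239 shift cm [-0.06 -0.06  0.08] turn -0.004 clock 15.3667 F [-3.5 -5.8  1.8] open 0.136
tip now rel keyhole (x,y,n) [  0.6  -0.8 -11.4]
flange pts 1018 n range [10.  14.1 15.7 17.8 19.4] centre [6.9 2.7]
red 2614 [-11.7   2.4  43.1] [26.4 29.4 79.5] [20.9 12.3 74.8]
```

Emit:
drive_tool --pt "0.05 0.03 0.1 0" --pt "0.05 0.03 0.1 0" --pt "0 0 0 0" --pt "0 0 0 0"

```text
clock: 15.75
eef_pos: [576.5, -237.5, 181.2]
tcp_rot: [3.141, 0.001, -0.239]
contact_force: [-6.1, -3.5, 5.4]
opening: 0.132
```

Emit:
drive_tool --pt "0 0 0 0" --pt "0 0 0 0" --pt "0 0 0 0" --pt "0 0 0 0" --pt "0 0 0 0" --pt "0 0 0 0" --jaw 0.72

```text
clock: 16.25
eef_pos: [577.0, -237.1, 180.5]
tcp_rot: [-3.141, 0.0, -0.239]
contact_force: [-0.9, 0.3, 0.4]
opening: 0.28
```

```bash
python3 ins.py -12;python3 look.py 12
```

```text
pos [ 577.  -237.1  180.5] heading -0.239 shift cm [-0.19 -0.04 -0.14] turn -0.004 clock 16.25 F [-0.9  0.3  0.4] open 0.28
tip now rel keyhole (x,y,n) [  0.6  -1.2 -14. ]
flange pts 930 n range [ 4.7  7.8  9.9 11.3 14.9] centre [3.8 2.8]
red 2458 [-22.7   1.2  45.6] [13.5 32.  73.5] [ 7.6 12.  65.4]
```

The key dropped about 6 mm but is still leaning towards +y. I'll nudge the handle upright with the loose jaws.

Emit:
drive_tool --pt "0.05 0.2 0 0" --pt "0.05 0.2 0 0" --pt "0.05 0.2 0 0" --pt "0.05 0.2 0 0" --pt "0.05 0.2 0 0" --pt "0.05 0.2 0 0" --pt "0.05 0.2 0 0" --pt "0 0 0 0" --pt "0 0 0 0"

```text
clock: 17.05
eef_pos: [576.9, -251.9, 180.6]
tcp_rot: [3.142, 0.0, -0.239]
contact_force: [0.3, -0.1, 0.0]
opening: 0.276
```

```bash
python3 ins.py -12;python3 look.py 13
```

```text
pos [ 576.9 -251.9  180.6] heading -0.239 shift cm [-0.53 -1.47 -0.14] turn -0.004 clock 17.05 F [ 0.3 -0.1  0. ] open 0.276
tip now rel keyhole (x,y,n) [ -2.  -15.6 -12.4]
flange pts 916 n range [ 5.3  8.4  9.8 10.9 15.4] centre [2.8 0.6]
red 2858 [-27.1  -9.2  41.8] [ 9.2 23.  74.4] [ 1.   2.6 64.9]
```

```bash
cat > top.py <<'E'
from h import *
import sys
S=dict(np.load(f'wrist{sys.argv[1]}.npz')); d=S['d']; h=cv2.cvtColor(S['im'],cv2.COLOR_RGB2HSV)
m=((h[...,0]<7)|(h[...,0]>174))&(h[...,1]>140)&(d>0); vv,uu=np.nonzero(m); P=unproj(S,np.c_[uu,vv],d[vv,uu]); f=(P-K)@np.c_[xk,yk,n]
f=f[(np.hypot(f[:,0],f[:,1])<50)&(f[:,2]>30)&(f[:,2]<90)]
# dominant planes of the handle
rng=np.random.default_rng(1)
for _ in range(2):
    best=None
    for i in range(400):
        a=f[rng.choice(len(f),3)]; q=np.cross(a[1]-a[0],a[2]-a[0]); l=np.linalg.norm(q)
        if l<20: continue
        k=abs((f-a[0])@q/l)<.8
        if best is None or k.sum()>best.sum(): best=k
    g=f[best]; c=g.mean(0); q=np.linalg.svd(g-c,full_matrices=False)[2]; print('plane normal',(q[2]*np.sign(q[2][2])).round(3),'long',q[0].round(3),'c',c.round(1),'n',len(g),'span',np.ptp((g-c)@q[0]).round(1),np.ptp((g-c)@q[1]).round(1),'slot angle of long',np.arctan2(-q[0][1],q[0][0]).round(3)); f=f[~best]
E
python3 top.py 13
```

```text
plane normal [0.626 0.779 0.034] long [-0.768  0.624 -0.148] c [-4.2  9.3 61.4] n 1307 span 38.3 22.9 slot angle of long -2.459
plane normal [ 0.787 -0.597  0.156] long [-0.134  0.082  0.988] c [ 4.6 -4.7 63. ] n 747 span 22.9 9.6 slot angle of long -2.593
```

The handle is at 0.67 rad, leaning 9° down-slope with about 5 mm left to drop. It needs an up-slope push, so I'll straddle the handle ends with the jaws instead.

Emit:
drive_tool --pt "0 0 -1.5 0" --pt "0 0 -1.5 0" --pt "0 0 -1.5 0" --pt "0 0 0 0"

```text
clock: 17.43
eef_pos: [578.4, -252.2, 228.6]
tcp_rot: [3.141, -0.004, -0.239]
contact_force: [0.8, -0.6, 0.2]
opening: 0.278
```

Emit:
drive_tool --pt "0 0 0 -0.12" --pt "0 0 0 -0.12" --pt "0 0 0 -0.12" --pt "0 0 0 -0.12" --pt "0 0 0 -0.12" --pt "0 0 0 -0.12" --pt "0 0 0 -0.12" --pt "0 0 0 -0.12" --pt "0 0 0 -0.12" --pt "0 0 0 -0.12" --pt "0 0 0 -0.07" --pt "0 0 0 0" --jaw 0.25

```text
clock: 18.43
eef_pos: [576.7, -251.5, 224.8]
tcp_rot: [-3.141, 0.0, 1.034]
contact_force: [-0.1, 0.1, 1.0]
opening: 0.748
```

```bash
python3 -c "
from h import *
need([568,-249.3,172],1.03)"; python3 look.py 14; python3 top.py 14
```

```text
pos [ 576.7 -251.5  224.8] heading 1.034 shift cm [-0.25 -0.85  5.28] turn 0.004 clock 18.4333 F [-0.1  0.1  1. ] open 0.748
flange pts 634 n range [ 4.8  8.3  9.7 10.7 16.9] centre [1.8 3. ]
red 2437 [-29.  -11.4  46.3] [ 7.5 20.4 74.1] [-6.8  5.1 64.1]
plane normal [0.635 0.769 0.074] long [ 0.752 -0.638  0.166] c [-7.5  7.6 60.5] n 1500 span 38.5 22.3 slot angle of long 0.703
plane normal [-0.137  0.082  0.987] long [ 0.747 -0.646  0.157] c [-12.    4.2  70.7] n 511 span 38.1 9.6 slot angle of long 0.713
```

Emit:
drive_tool --pt "-0.2 -0.4 1.0 0" --pt "-0.2 -0.45 1.3 0" --pt "0 0 1.2 0" --pt "0 0 1.0 0" --pt "0 0 0.8 0" --pt "0 0 0 0"

```text
clock: 18.98
eef_pos: [566.7, -250.4, 170.3]
tcp_rot: [-3.139, 0.0, 1.03]
contact_force: [-0.3, -0.2, 0.3]
opening: 0.749
```

Emit:
drive_tool --pt "0 0 0 0" --pt "0 0 0 0" --pt "0 0.1 0 0" --pt "0 0.1 0 0" --pt "0 0.1 0 0" --pt "0 0.1 0 0" --pt "0 0.1 0 0" --pt "0 0.1 0 0" --pt "0 0.1 0 0" --pt "0 0 0 0" --jaw 0.42

```text
clock: 19.82
eef_pos: [573.8, -254.5, 172.6]
tcp_rot: [3.141, -0.0, 1.031]
contact_force: [-1.1, 0.0, -0.0]
opening: 0.58
```

```bash
python3 look.py 15; python3 top.py 15
```

```text
flange pts 1017 n range [ 2.7  6.   7.   7.6 19.7] centre [2.8 2.3]
red 4716 [-27.9 -16.3  45. ] [11.7 13.7 70.1] [-2.2 -0.3 61.4]
plane normal [0.596 0.798 0.092] long [ 0.796 -0.602  0.063] c [-3.1  1.7 58.3] n 2987 span 38.7 23.9 slot angle of long 0.647
plane normal [-0.04   0.032  0.999] long [ 0.792 -0.609  0.051] c [-6.6 -2.2 68.4] n 895 span 38.1 10.3 slot angle of long 0.655
```

The top face of the key sits 68.4 mm above the face with its normal ≈ n, so it is fully seated (expected 68). Its angle is 0.65. Next I'll regrip across the handle thickness as a loose wrench and turn it.

Emit:
drive_tool --pt "0 -0.2 -1.0 0" --pt "0 0 -2 0" --pt "0 0 -2 0" --pt "0 0 0 -0.12" --pt "0 0 0 -0.12" --pt "0 0 0 -0.12" --pt "0 0 0 -0.12" --pt "0 0 0 -0.12" --pt "0 0 0 -0.12" --pt "0 0 0 -0.12" --pt "0 0 0 -0.12" --pt "0 0 0 -0.12"

```text
clock: 20.87
eef_pos: [572.0, -253.3, 223.4]
tcp_rot: [3.141, 0.001, 2.117]
contact_force: [-0.2, 0.4, -0.0]
opening: 0.576
```

Emit:
drive_tool --pt "0 0 0 -0.12" --pt "0 0 0 -0.12" --pt "0 0 0 -0.12" --pt "0 0 0 -0.12" --pt "0 0 0 -0.05" --pt "0 0 0 0" --pt "0 0 0 0" --jaw 0.62

```text
clock: 21.45
eef_pos: [572.0, -253.4, 223.2]
tcp_rot: [3.142, 0.001, 2.639]
contact_force: [-0.0, 0.2, 0.5]
opening: 0.377
```

```bash
python3 look.py 16; python3 top.py 16; python3 -c "
from h import *
need([577,-252,178],2.64); print(r.sense()['qpos'])"
```

```text
flange pts 522 n range [ 4.9  7.   8.1  8.9 22.2] centre [-0.5  3.1]
red 2082 [-31.3 -17.5  47. ] [ 35.6  16.3 183.6] [-10.2   2.4  66.8]
plane normal [0.572 0.809 0.133] long [ 0.799 -0.587  0.132] c [-8.6  5.1 60.6] n 964 span 38.3 21.5 slot angle of long 0.633
plane normal [-0.159  0.03   0.987] long [ 0.799 -0.583  0.146] c [-13.6   0.9  68.5] n 775 span 37.9 11.1 slot angle of long 0.631
pos [ 572.  -253.4  223.1] heading 2.639 shift cm [-0.37  0.36  4.51] turn -0.001 clock 21.5 F [ 0.1  0.1 -1. ] open 0.379
[-4.19391362e-01  3.77530403e-01  1.65680686e+00  1.74399963e-05
  1.10676619e+00 -1.48714526e+00]
```

Emit:
drive_tool --pt "-0.1 0.1 1.5 0" --pt "0 0 1.5 0" --pt "0 0 1.0 0" --pt "0 0 0.7 0" --pt "0 0 0 0" --pt "0 0 0 0"

```text
clock: 22.0
eef_pos: [573.2, -252.9, 175.5]
tcp_rot: [-3.142, -0.001, 2.64]
contact_force: [0.2, -0.4, 0.1]
opening: 0.384
```

Emit:
drive_tool --pt "0 0 0 0.08" --pt "0 0 0 0.08" --pt "0 0 0 0.08" --pt "0 0 0 0.08" --pt "0 0 0 0.08" --pt "0 0 0 0.08" --pt "0 0 0 0.08" --pt "0 0 0 0.08" --pt "0 0 0 0.08" --pt "0 0 0 0.08" --pt "0 0 0 0"

```text
clock: 22.92
eef_pos: [573.6, -253.4, 176.8]
tcp_rot: [3.141, 0.001, 1.837]
contact_force: [-1.5, -0.0, 2.5]
opening: 0.378
```

```bash
python3 look.py 17; python3 top.py 17; python3 -c "
from h import *
need([577,-252,178],1.04); print(r.sense()['wrist_torque'])"
```

```text
flange pts 800 n range [ 3.2  5.8  7.1  8.5 10.5] centre [1.8 6.7]
red 4260 [-27.8 -14.9  43.9] [ 10.4  25.6 146.9] [-6.4 10.6 64.8]
plane normal [0.662 0.749 0.026] long [ 0.734 -0.655  0.179] c [-5.3 12.3 59. ] n 2360 span 38.6 22.5 slot angle of long 0.729
plane normal [-0.126  0.124  0.984] long [ 0.737 -0.653  0.176] c [-10.4   9.6  68.3] n 1284 span 38.6 11.8 slot angle of long 0.725
pos [ 573.6 -253.3  176.7] heading 1.842 shift cm [ 0.04  0.37 -0.13] turn 0.802 clock 22.9667 F [-1.3 -0.5  3.2] open 0.383
[-0.1003281   0.28135003  0.08611751]
```

Emit:
drive_tool --pt "0 0 0 0" --pt "0 0 0 0.06" --pt "0 0 0 0.06" --pt "0 0 0 0.06" --pt "0 0 0 0.06" --pt "0 0 0 0.06" --pt "0 0 0 0.06" --pt "0 0 0 0.06" --pt "0 0 0 0.06" --pt "0 0 0 0" --jaw 0.7

```text
clock: 23.8
eef_pos: [572.9, -253.1, 176.1]
tcp_rot: [-3.141, 0.0, 1.36]
contact_force: [-3.8, -0.3, 4.9]
opening: 0.302
```

```bash
python3 look.py 18; python3 top.py 18; python3 -c "
from h import *
need([577,-252,178],1.04); print(r.sense()['wrist_torque'])"
```

```text
flange pts 962 n range [ 2.8  5.6  6.9  8.7 11.2] centre [3.3 5. ]
red 4629 [-16.5  -6.2  42.5] [ 4.6 34.9 72.7] [ 1.5 15.8 63.5]
plane normal [0.996 0.084 0.041] long [ 0.075 -0.979  0.19 ] c [ 2.3 15.1 58.3] n 2693 span 38.1 23.2 slot angle of long 1.495
plane normal [-0.058  0.199  0.978] long [-0.071  0.977 -0.203] c [-3.5 16.6 67.9] n 1303 span 38.0 11.9 slot angle of long -1.643
pos [ 573.  -253.1  176.2] heading 1.362 shift cm [ 0.19  0.37 -0.18] turn 0.322 clock 23.85 F [-3.1 -0.6  5.7] open 0.302
[-0.05322591  0.64940697  0.22830076]
```

Emit:
drive_tool --pt "0 0 0 0.06" --pt "0 0 0 0.06" --pt "0 0 0 0.06" --pt "0 0 0 0.06" --pt "0 0 0 0.06" --pt "0 0 0 0"

```text
clock: 24.35
eef_pos: [572.8, -253.0, 176.2]
tcp_rot: [-3.141, 0.0, 1.06]
contact_force: [-4.5, 0.0, 5.7]
opening: 0.304
```

```bash
python3 look.py 19; python3 top.py 19; python3 -c "
from h import *
need([577,-252,178],1.04); print(r.sense()['wrist_torque'])"
```

```text
flange pts 967 n range [ 2.6  5.5  6.5  8.4 10.7] centre [4.8 4.5]
red 4765 [-18.3  -7.1  42.7] [11.4 34.9 72.2] [ 5.8 15.8 63.2]
plane normal [ 0.978 -0.206  0.025] long [ 0.207  0.961 -0.186] c [ 7.  13.5 58.2] n 2703 span 38.2 23.3 slot angle of long -1.358
plane normal [0.026 0.193 0.981] long [-0.21  -0.958  0.195] c [ 2.  16.3 68. ] n 1372 span 38.5 10.1 slot angle of long 1.787
pos [ 572.8 -253.   176.3] heading 1.062 shift cm [ 0.29  0.32 -0.17] turn 0.022 clock 24.4 F [-3.4 -0.1  6.4] open 0.3
[0.09263534 0.72872894 0.25527752]
```

Emit:
drive_tool --pt "0 0 0 0.06" --pt "0 0 0 0.06" --pt "0 0 0 0.06" --pt "0 0 0 0"

```text
clock: 24.73
eef_pos: [572.1, -253.5, 176.9]
tcp_rot: [-3.141, 0.002, 0.88]
contact_force: [-9.1, -2.3, 13.7]
opening: 0.302
```

```bash
python3 look.py 20; python3 top.py 20; python3 -c "
from h import *
need([577,-252,178],1.04); print(r.sense()['wrist_torque'])"
```

```text
flange pts 958 n range [ 2.9  5.3  6.4  8.3 10.8] centre [5. 4.]
red 4889 [ -9.9 -39.6  42.4] [ 59.8  35.3 117. ] [ 7.5 15.5 62.5]
plane normal [ 0.977 -0.213  0.001] long [-0.209 -0.958  0.195] c [ 8.5 13.8 57.7] n 2900 span 37.9 23.5 slot angle of long 1.786
plane normal [0.088 0.197 0.976] long [-0.205 -0.956  0.211] c [ 4.  16.6 67.6] n 1310 span 38.3 11.5 slot angle of long 1.782
pos [ 572.1 -253.4  176.9] heading 0.883 shift cm [ 0.42  0.28 -0.11] turn -0.157 clock 24.7833 F [-10.   -1.6  12.7] open 0.303
[-0.10314692  1.48885055  0.39321643]
```

The key stopped at 1.78 rad (1.57 plus play) while the torque doubled, so it's on the hard stop. It leans sideways, so I'll unwind, lift, and straighten it by its ends.

Emit:
drive_tool --pt "0 0 0 -0.08" --pt "0 0 0 -0.08" --pt "0 0 0 -0.08" --pt "0 0 0 -0.06" --pt "0 0 -0.8 0" --pt "0 0 -1.5 0" --pt "0 0 -2.0 0" --pt "0 0 -0.7 0" --pt "0 0 0 0"

```text
clock: 25.53
eef_pos: [574.5, -253.3, 228.1]
tcp_rot: [3.138, -0.0, 1.18]
contact_force: [0.3, 0.7, 0.3]
opening: 0.302
```

Emit:
drive_tool --pt "0 0 0 0.12" --pt "0 0 0 0.12" --pt "0 0 0 0.12" --pt "0 0 0 0.12" --pt "0 0 0 0.12" --pt "0 0 0 0.12" --pt "0 0 0 0.12" --pt "0 0 0 0.12" --pt "0 0 0 0.02" --pt "0 0 0 0" --pt "0 0 0 0" --jaw 0.38

```text
clock: 26.45
eef_pos: [573.1, -252.8, 225.1]
tcp_rot: [-3.141, 0.001, 0.204]
contact_force: [-0.6, 0.8, 0.4]
opening: 0.622
```

```bash
python3 look.py 21; python3 top.py 21; python3 -c "
from h import *
need([577.8,-237.5,174],.2)"
```

```text
flange pts 621 n range [ 3.4  6.6  7.9  8.8 11.1] centre [2.4 2.1]
red 2595 [-16.7 -14.4  45.3] [-2.8 25.3 70.7] [-6.1  5.3 61.2]
plane normal [ 0.988 -0.011  0.157] long [ 0.02   0.999 -0.05 ] c [-5.8  4.9 58.8] n 1725 span 38.3 23.8 slot angle of long -1.551
plane normal [-0.059  0.051  0.997] long [-0.016 -0.999  0.05 ] c [-11.3   6.2  68.8] n 412 span 37.8 10.9 slot angle of long 1.586
pos [ 573.1 -252.8  225.2] heading 0.204 shift cm [ 0.77 -1.41  5.12] turn 0.004 clock 26.5 F [ 0.3 -0.1  1.2] open 0.624
```

Emit:
drive_tool --pt "0 0 -2 0" --pt "-1 0 -2 0" --pt "-1 0 -2 0" --pt "-1 0 -1 0" --pt "0 0 0 0" --pt "0 0 0 0"

```text
clock: 27.0
eef_pos: [543.7, -259.1, 295.7]
tcp_rot: [3.141, -0.001, 0.201]
contact_force: [0.1, 0.2, -0.9]
opening: 0.616
```

```bash
python3 look.py 22; python3 top.py 22; python3 - <<'E'
from h import *
im=cv2.imread('pics/wrist22.png'); p=dict(np.load('wrist22.npz')); u,v=proj(p,K)[0].astype(int)
_,i2,_=shot('scene','22')
c=im[max(v-75,0):v+75,u-100:u+100]; cv2.imwrite('pics/c22.png',np.hstack([cv2.resize(c,(440,330),interpolation=2),cv2.resize(i2[150:400,240:512,::-1],(359,330))]))
a=cv2.cvtColor(np.load('scene0.npz')['im'],cv2.COLOR_RGB2GRAY).astype(int); b=cv2.cvtColor(i2,cv2.COLOR_RGB2GRAY).astype(int)
print('carton diff',abs(a-b)[335:395,350:420].mean(),'can diff',abs(a-b)[180:260,325:352].mean())
E
```

```text
flange pts 404 n range [ 4.1  6.8  8.1  9.  10.5] centre [2.2 2.1]
red 1481 [-17.9 -14.5  45.9] [-3.3 25.  70.9] [-6.5  5.  63. ]
plane normal [ 0.987 -0.006  0.161] long [ 0.017  0.998 -0.062] c [-5.9  5.1 58.9] n 877 span 38.5 23.3 slot angle of long -1.554
plane normal [-0.094  0.056  0.994] long [-0.021 -0.998  0.054] c [-12.3   5.4  68.7] n 338 span 37.9 11.5 slot angle of long 1.592
carton diff 9.047619047619047 can diff 6.125925925925926
```

View pics/c22.png

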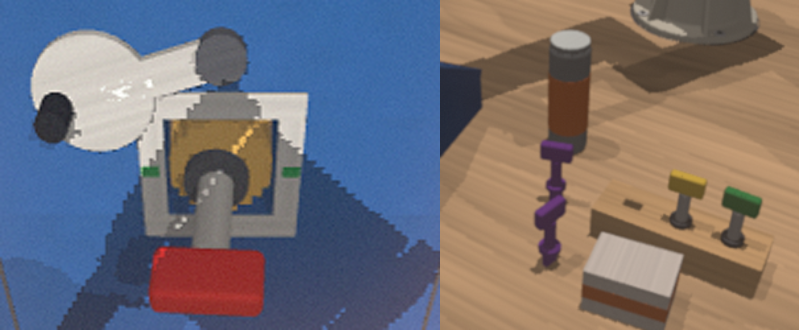

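The red key sits in the lock with its handle level, in line with the green marks at (150,172) and (291,172), and the cover is well off. The yellow and green keys, can and carton are in place. Handing in.

```bash
python3 -c "
from h import *
print(job.sign_off(), r.sense()['clock'])"
```

```text
the job is handed in; nothing more can be done
the job is handed in; nothing more can be done
```

The cabinet should be unlocked: the red key is in the lock, turned clockwise to the hard stop and released. I handed it in at about 27 s of the 72 s allowed.

- **Cover:** I swung it well clear of the keyhole by its tab, commanding 1.3 rad. I didn't measure its final angle, but the last picture shows the disc fully off.
- **Getting the key in:** The tool can only point straight down, so I tipped the key about 29° in the jaws against its rack hole. I then lowered it about 13 mm into the slot, let go, and nudged it upright. It dropped fully in: its top was 68.4 mm above the face, against 68 mm expected.
- **Turning:** With the jaws loosely around the handle, the key stopped at about 1.78 rad, which is 1.57 plus the play. Pushing further raised the wrist torque without moving it, so I took that as the hard stop.
- **Final state:** The handle is level and in line with the green marks, at about 1.57–1.59 rad. The yellow and green keys are still in the rack, and the can and carton look undisturbed. The highest contact force in the move reports was about 17 N.

Two things are less certain:
- **Key lean:** The released key leans about 9° down-slope within the slot's clearance. Its tip is about 21 mm deep on its axis, instead of 22.
- **Barrel angle:** The key hides the slot, so I inferred the barrel's angle from the handle and the stop.

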